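# Stack the empty bolt bin, turned end for end, on the filled one

## Robot

A 7-joint arm with a two-finger parallel gripper is mounted at the origin on the work surface. World frame = base frame: x ahead of the robot, y to its left, z up, the work surface at z = 0. Lengths are in m, angles in rad, forces in N, time in s.
With the tool pointing down it reaches from about 0.425 to 0.95 m from the base axis. Payload 16.7 kg.
Tool frame: the origin (TCP) lies between the finger pads; the fingertips stand 17 mm ahead of it and the grasp point (between the pads) lies 2 mm behind it; z points along the fingers, y is the line along which they close (so a half turn about z gives the same grasp; the last joint's range is limited). The gripper opens to 94 mm and grips with 3 to 60 N. Pads are 16 mm wide; open, the fingers measure 119 mm over their backs; the gripper's body (75 mm by 177 mm) begins 78 mm behind the grasp point.
Start: joints at [1.101, 0.426, 0.074, 1.606, -0.034, 1.111, -0.067], TCP at [0.212, -0.641, 0.222] pointing down, gripper open.
Joint ranges: [-2.85, 2.85], [-0.5, 2.14], [-1.23, 1.37], [0.21, 2.46], [-1.02, 4.16], [0.16, 2.05], [-2.73, 2.73]. Speed limits (rad/s): [1.89, 1.89, 2.39, 2.39, 3.01, 3.01, 3.01].

## Interface

Orientations are given as a unit quaternion [x, y, z, w].
In Python, from workcell import ctrl gives the robot as it stands.
- The arm moves only by the shell command python3 -m crank 'ROWS' [FORCE]. ROWS is JSON, a list of rows, each a list of 5 numbers: the shift along the tool's x, y, z scaled (see below), then the turn about the tool's z scaled (see below), then the opening in per cent of the stroke, from 0 (shut) to 100 (fully open). In form: [[dx, dy, dz, spin, gripper], ...]. A call has 1 to 20 rows; each row shifts and turns the commanded pose from where the row before left it, along the tool's axes as they then stand; what a row does not reach is not made up. The controller multiplies each number of a shift by 0.025 m and each number of a turn by 0.15 rad. A row lasts 1/8 s, in which the tool goes at most 62.5 mm and 10.7 degrees, less where a joint would pass 70% of its speed; a pose out of reach is approached as far as the arm can. A call with a number of a shift or a turn outside -1 to 1 is refused whole. A call with a gripper value outside its range is refused whole. The fingers move at their own pace and stop on an object; FORCE is the grip in N (left out, the last holds). Time passes only in rows, so rows that do not move let the fingers close. It gives the time, the measured TCP pose, the force, the opening and the grip force at its end, in the units of the state.
- ctrl.get_obs(): the state, without advancing time (a new reading comes with each control period).
- ctrl.read_camera(name): name is "side" or "top" or "wrist"; returns a dict with "frame" (420x560x3 uint8, red, green, blue), "camera_matrix" (3x3 intrinsics, pixels), "D" ([k1, k2, p1, p2, k3] as OpenCV has them; the pictures are not rectified), "world_to_cam" (4x4, takes a point from world to camera coordinates). Camera axes: x right, y down, z forward; pixel columns grow to the right and rows downward; lengths in m; the calibration is good to about 2 mm. A picture is of the moment at which its call begins. There is no depth.
- ctrl.close_job(): hands the job in; it is judged then, once.
The state is a dict: "time": time; "joint_positions": joint angles; "joint_vel": joint speeds; "tau": joint torques, N m; "position": TCP position; "tool_rot": TCP orientation; "wrist_force": force on the tool from outside, world axes, zero at the start; "wrist_torque": the same for the moment, N m; "width": finger opening in m; "grasp_force": force on a finger pad.
Only numpy, scipy, OpenCV 4.12 (cv2) and the standard library are available. Lean on these libraries where they do the work, as an engineer would, in place of code of your own. Each camera call takes 0.05 s, during which the arm holds its last target. There are 200 camera calls.

## Task

Stack the empty scoop-fronted bin on top of the filled one of the same kind, turned end for end so that its scoop lip is at the opposite end from the filled bin's lip and its feet stand on the filled bin's two cross-bars instead of nesting down into it. Seat it fully down inside the filled bin's rim, set it down without dropping it, leave the filled bin where it stands, and let go.

Things in the scene. Friction and masses are not known exactly. Their poses are not given: they have to be found in the camera images.
- empty_center (a point): Centre of the empty grey steel bin (0.3 kg, stands on the table), 40 mm above its underside. 180 mm long (x), 80 high, 64 wide (y) over flat upright side walls from 28 to 80 mm up: grip across them at mid-length, about 55 mm up. Below: three 40 mm wide feet. x points to its scoop end, z up. Two cross-bars span its open top. Not the shorter bin without bars (110 mm), nor the low tray.
- empty_lip (a point): Outer edge of the empty bin's scoop lip, a 36 mm wide sloping tongue that sticks out 22 mm from one end below the rim: 112 mm along the bin's x from its middle, 65 mm above its underside. Axes as the bin's. At the start it points roughly the same way as the filled bin's lip.
- filled_bin: Same shape and size of bin, loose, full of bolts (1.5 kg). Origin: centre of its underside; x to its scoop lip, y across, z up. Bars at x = -30 and +52 mm, tops 70 mm up, 10 mm below the rim. A bin turned half a turn stands on them, underside 70 mm above this origin, 10 mm inside the rim (play 8 mm lengthways, 9 sideways); the same way round it nests 18 mm lower.
Not all that is in view belongs to the job. What is shaped like the part that bears empty_center but pink is not meant.

How it is judged:
At the end, for the whole second after the job is handed in: The empty bin rests level (5 degrees) on the filled bin's bars, centre within 17 mm in plan and 103 to 116 mm above its underside, lined up within 11 degrees, lip over the end opposite the filled bin's lip; the filled bin is upright, at rest, within 40 mm of its start (horizontal distance between empty_center and filled_bin below 0.017 m and z of empty_center in the frame of filled_bin between 0.103 and 0.116 m and x of empty_lip in the frame of filled_bin below -0.07 m and angle between the x axis of empty_center and the x axis of filled_bin, either way round below 0.2 rad and angle between each of empty_center, filled_bin's own z axis and vertical below 0.09 rad and distance of filled_bin from where it was at the start of the episode below 0.04 m and linear speed of filled_bin below 0.02 m/s); the robot touches nothing.
It fails at once if the empty bin is dropped onto the filled one (falls faster than 0.6 m/s just above it, a fall of some 20 mm or more) (horizontal distance between empty_center and filled_bin below 0.06 m and z of empty_center in the frame of filled_bin below 0.15 m and linear speed of empty_bin above 0.6 m/s).
It fails at once if the filled bin is shoved more than 40 mm or tipped (distance of filled_bin from where it was at the start of the episode above 0.04 m or angle between filled_bin's own z axis and vertical above 0.25 rad).
It also fails if it takes over 38 s, if anything falls off the work surface, if the arm or the gripper's body presses on something with over 40 N, if the wrist force passes 120 N, or if a joint passes its speed limit or range.

## Working session

There is one attempt and no reset: what is moved stays moved. The work goes in short steps, Python scripts to look and compute and a shell command to move; the robot and the scene stay as the last step left them, time stands still between calls to the robot, and variables do not carry over. Pictures are saved under pics/ and viewed, at most 10 in all, crops included, and the job is handed in when it is done.

```bash
mkdir -p pics; ls; python3 - <<'E'
from workcell import ctrl
import cv2,numpy as np
o=ctrl.get_obs();print(o)
for n in("top","side"):
    c=ctrl.read_camera(n);cv2.imwrite(f"pics/{n}0.png",c["frame"][...,::-1])
    print(n,c["camera_matrix"],c["D"],c["world_to_cam"])
E
```

```text
pics
{'time': 0.0, 'joint_positions': array([ 1.10152285,  0.42671759,  0.07384041,  1.60663832, -0.03410388,
        1.11078125, -0.06712069]), 'joint_vel': array([ 0.00206558, -0.00044813, -0.00134228, -0.0004219 , -0.00154334,
       -0.00026835, -0.00202984]), 'tau': array([-2.68098038e-04, -9.35825157e+01,  3.66626009e+00, -4.54185820e+01,
       -4.88681300e-02,  2.01525504e-02,  5.73623129e-05]), 'position': array([ 0.21202996, -0.64038122,  0.22177108]), 'tool_rot': array([ 9.87248739e-01,  1.59183899e-01, -1.44851679e-04, -6.26187646e-04]), 'wrist_force': array([ 0.04529673, -0.37121241, -0.23148472]), 'wrist_torque': array([-0.03140096,  0.00386535,  0.00424593]), 'grasp_force': 0.0, 'width': 0.09411530180300161}
top [[533.9294558    0.         272.31155168]
 [  0.         533.9294558  200.15127637]
 [  0.           0.           1.        ]] [-0.08888414  0.          0.          0.          0.        ] [[-0.11430995 -0.99342963 -0.00555079  0.04993367]
 [-0.97006127  0.11282272 -0.21506318  0.48190427]
 [ 0.21427639 -0.01919925 -0.97658436  1.0882976 ]
 [ 0.          0.          0.          1.        ]]
side [[511.36407702   0.         276.94474039]
 [  0.         511.36407702 207.70951443]
 [  0.           0.           1.        ]] [0.01199671 0.         0.         0.         0.        ] [[-0.74529044 -0.66667067  0.00961159  0.34597836]
 [-0.40402843  0.4401137  -0.80191081  0.24514781]
 [ 0.53038023 -0.60153982 -0.59736644  0.79349471]
 [ 0.          0.          0.          1.        ]]
```

View pics/top0.png

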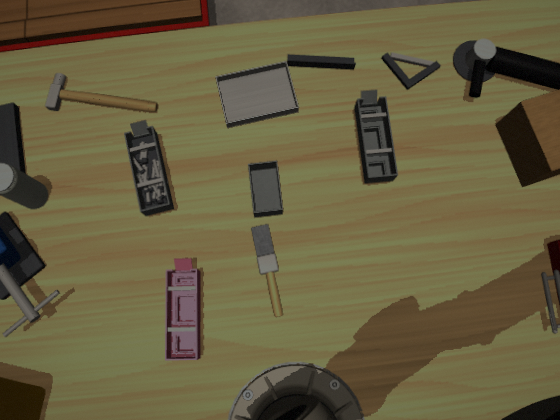

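View pics/side0.png

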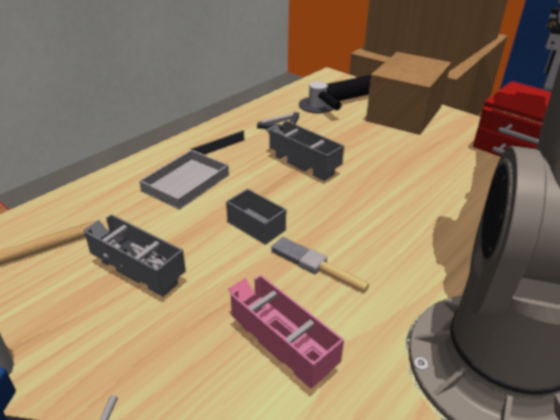

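The top view shows the filled bin around (150,170) with its lip at (139,128), and the empty bin around (376,140) with its lip at (369,97). The pink decoy is at (183,310); the short bin and tray are in the middle. I'll zoom in on both bins for the rim corners.

```bash
python3 - <<'E'
import cv2,numpy as np
im=cv2.imread("pics/top0.png")
a=im[110:225,110:190];b=im[82:197,340:420]
f=lambda x:cv2.resize(x,None,fx=5,fy=5,interpolation=cv2.INTER_CUBIC)
cv2.imwrite("pics/crop.png",np.clip(np.hstack([f(a),f(b)])*1.6,0,255))
E
cat > h.py <<'E'
import cv2,numpy as np
from workcell import ctrl
def px2w(c,uv,z):
    """pixels -> world points on the plane at height z"""
    n=cv2.undistortPoints(np.array(uv,float).reshape(-1,1,2),c["camera_matrix"],np.array(c["D"]))[:,0]
    T=np.array(c["world_to_cam"]);R,t=T[:3,:3],T[:3,3]
    o=-R.T@t; d=np.c_[n,np.ones(len(n))]@R
    return o+d*((z-o[2])/d[:,2])[:,None]
def w2px(c,P):
    T=np.array(c["world_to_cam"])
    return cv2.projectPoints(np.array(P,float).reshape(-1,1,3),cv2.Rodrigues(T[:3,:3])[0],T[:3,3],c["camera_matrix"],np.array(c["D"]))[0][:,0]
E
```

```text
[ WARN:0@0.073] global loadsave.cpp:1063 imwrite_ Unsupported depth image for selected encoder is fallbacked to CV_8U.
```

View pics/crop.png

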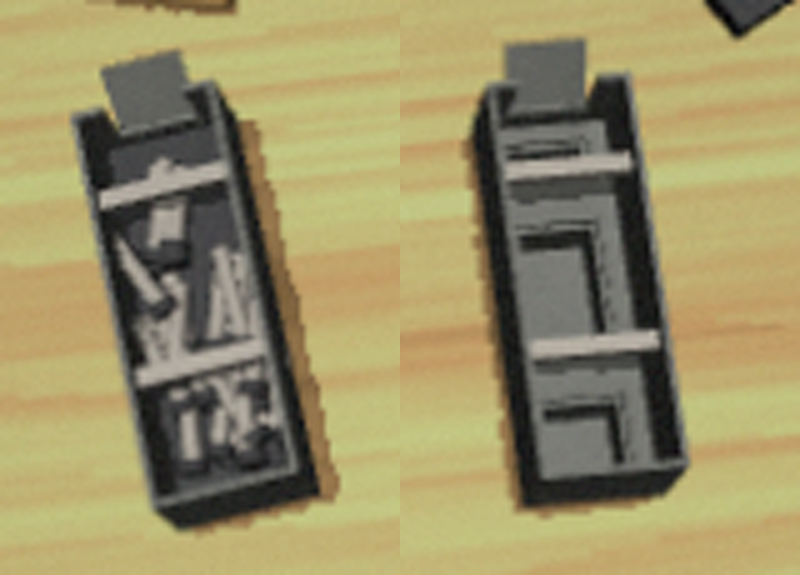

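The crops show clear rim corners. Filled bin: (73,115), (213,83), (300,472), (153,508). Empty bin: (485,90), (632,75), (688,463), (524,480). Both lips point up in the image.

```bash
python3 - <<'E'
from h import *
c=ctrl.read_camera("top")
F=np.array([(73,115),(213,83),(300,472),(153,508)])/5+[110-.4,110-.4]
E=(np.array([(485,90),(632,75),(688,463),(524,480)])-[400,0])/5+[340-.4,82-.4]
o=ctrl.get_obs()
R=cv2.Rodrigues(np.zeros(3))[0]
from scipy.spatial.transform import Rotation as Ro
print("tool R",Ro.from_quat(o["tool_rot"]).as_matrix().round(3))
for n,q in(("filled",F),("empty",E)):
    w=px2w(c,q,.08);ctr=w.mean(0);d=w[:2].mean(0)-w[2:].mean(0)
    print(n,ctr.round(4),"len",np.linalg.norm(d).round(4),"wid",np.linalg.norm(w[0]-w[1]).round(4),np.linalg.norm(w[2]-w[3]).round(4),"yaw",np.degrees(np.arctan2(d[1],d[0])).round(2), "r",np.hypot(*ctr[:2]))
w=ctrl.read_camera("wrist");T=np.linalg.inv(w["world_to_cam"]);Tt=np.eye(4);Tt[:3,:3]=Ro.from_quat(o["tool_rot"]).as_matrix();Tt[:3,3]=o["position"]
print("cam in tool",(np.linalg.inv(Tt)@T).round(3),w["camera_matrix"][0,0])
E
```

```text
tool R [[ 0.949  0.314 -0.   ]
 [ 0.314 -0.949  0.001]
 [-0.    -0.001 -1.   ]]
filled [0.5794 0.2528 0.08  ] len 0.1787 wid 0.0622 0.0632 yaw 8.08 r 0.6321955390360768
empty [ 0.5923 -0.2427  0.08  ] len 0.1767 wid 0.0654 0.0704 yaw -2.52 r 0.6400944039827169
cam in tool [[ 0.001 -0.962 -0.273  0.079]
 [ 1.     0.     0.002  0.   ]
 [-0.002 -0.273  0.962 -0.162]
 [ 0.     0.     0.     1.   ]] 313.6819185571086
```

```bash
python3 -m crank '[[0,0,0,0.8,100],[0,0,0,0.8,100],[0,0,0,0.8,100],[0.85,-0.97,0,0,100],[0.85,-0.97,0,0,100],[0.85,-0.97,0,0,100],[0.85,-0.97,0,0,100],[0.85,-0.97,0,0,100],[0.85,-0.97,0,0,100],[0.85,-0.97,0,0,100],[0.85,-0.97,0,0,100],[0.85,-0.97,0,0,100],[0.85,-0.97,0,0,100],[0.85,-0.97,0,0,100],[0.85,-0.97,0,0,100],[0.85,-0.97,0,0,100],[0.85,-0.97,0,0,100],[0.85,-0.97,0,0,100],[0.85,-0.97,0,0,100]]'
python3 -m crank '[[0.2,-0.2,0,0,100],[0,0,0,0,100],[0,0,0,0,100]]'
python3 - <<'E'
from h import *
c=ctrl.read_camera("wrist");cv2.imwrite("pics/w1.png",c["frame"][...,::-1])
E
```

```text
time: 2.58
position: [0.5681, -0.2659, 0.2224]
tool_rot: [1.0, -0.02, -0.0, -0.0]
wrist_force: [-0.1, -0.7, 0.2]
width: 0.094
grasp_force: 0.0
time: 2.95
position: [0.5719, -0.2631, 0.2225]
tool_rot: [1.0, -0.021, -0.0, 0.0]
wrist_force: [-1.2, 0.0, 0.4]
width: 0.0939
grasp_force: 0.0
```

View pics/w1.png

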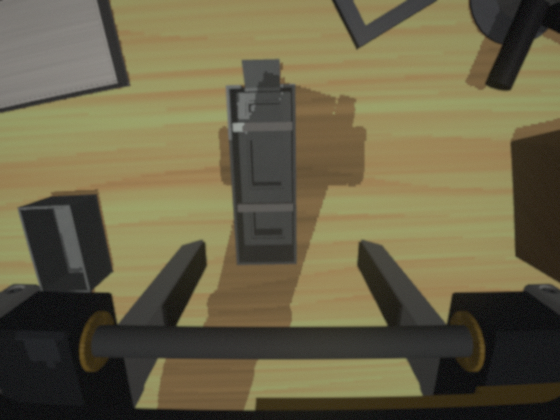

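The wrist view shows the empty bin with its lip at (262,70) and rim corners at (227,86), (295,86), (297,264), (236,264). The TCP sits below and to the right, still off the bin.

```bash
cat >> h.py <<'E'
from scipy.spatial.transform import Rotation as Ro
def rim(c,q,z=.08):
    w=px2w(c,q,z);ctr=w.mean(0);d=w[:2].mean(0)-w[2:].mean(0);yaw=np.arctan2(d[1],d[0])
    print("centre",ctr.round(4),"yaw deg",np.degrees(yaw).round(2),"len",np.linalg.norm(d).round(4),"wid",np.linalg.norm(w[0]-w[1]).round(4),np.linalg.norm(w[2]-w[3]).round(4))
    return ctr,yaw
def need(target,yaw):
    """shift in tool units to put TCP at target (xyz), and spin units to bring tool x to yaw"""
    o=ctrl.get_obs();R=Ro.from_quat(o["tool_rot"]).as_matrix();ty=np.arctan2(R[1,0],R[0,0])
    e=(yaw-ty+np.pi)%(2*np.pi)-np.pi
    print("t",round(o["time"],2),"pos",o["position"].round(4),"tool yaw",np.degrees(ty).round(2),"shift units",(R.T@(np.array(target)-o["position"])/.025).round(2),"spin units",round(-e/.15,2))
E
python3 - <<'E'
from h import *
c=ctrl.read_camera("wrist")
ctr,yaw=rim(c,[(227,86),(295,86),(297,264),(236,264)])
need([ctr[0],ctr[1],.053],yaw)
E
```

```text
centre [ 0.5936 -0.2474  0.08  ] yaw deg -1.45 len 0.1777 wid 0.0622 0.0649
t 3.05 pos [ 0.572  -0.263   0.2225] tool yaw -2.39 shift units [ 0.84 -0.66  6.78] spin units -0.11
```

```bash
python3 -m crank '[[0.42,-0.33,0,-0.1,100],[0.42,-0.3,0,0,100],[0,0,0.9,0,100],[0,0,0.9,0,100],[0,0,0.9,0,100],[0,0,0.9,0,100],[0,0,0.9,0,100],[0,0,0.9,0,100],[0,0,0.7,0,100],[0,0,0.5,0,100],[0,0,0.18,0,100],[0,0,0,0,100],[0,0,0,0,100]]'
python3 - <<'E'
from h import *
need([.5936,-.2465,.053],np.radians(-1.6))
E
```

```text
time: 4.68
position: [0.5946, -0.247, 0.0537]
tool_rot: [1.0, -0.013, 0.0, 0.0]
wrist_force: [-0.7, 0.1, 0.4]
width: 0.0938
grasp_force: 0.0
t 4.67 pos [ 0.5946 -0.247   0.0537] tool yaw -1.45 shift units [-0.04 -0.02  0.03] spin units 0.02
```

```bash
python3 -m crank '[[0,0,0,0,60],[0,0,0,0,40],[0,0,0,0,40],[0,0,0,0,40],[0,0,0,0,40],[0,0,0,0,40],[0,0,0,0,40],[0,0,0,0,40]]' 30
python3 -m crank '[[0,0,-0.3,0,40],[0,0,-0.6,0,40],[0,0,-0.9,0,40],[0,0,-0.9,0,40],[0,0,-0.9,0,40],[0,0,-0.9,0,40],[0,0,-0.9,0,40],[0,0,-0.9,0,40],[0,0,-0.5,0,40],[0,0,-0.2,0,40],[0,0,0,0,40],[0,0,0,0,40]]'
python3 - <<'E'
from h import *
c=ctrl.read_camera("wrist");cv2.imwrite("pics/w2.png",c["frame"][...,::-1])
need([.5794,.2528,.23],np.radians(188.08))
E
```

```text
time: 5.68
position: [0.5943, -0.2468, 0.0531]
tool_rot: [1.0, -0.013, 0.0, -0.0]
wrist_force: [-1.2, 2.1, 4.1]
width: 0.0638
grasp_force: 30.0
time: 7.18
position: [0.5939, -0.2467, 0.2271]
tool_rot: [1.0, -0.013, -0.001, -0.0]
wrist_force: [1.0, -0.3, -3.0]
width: 0.0637
grasp_force: 30.0
t 7.22 pos [ 0.5939 -0.2468  0.2272] tool yaw -1.44 shift units [ -1.08 -19.96  -0.1 ] spin units 19.84
```

View pics/w2.png

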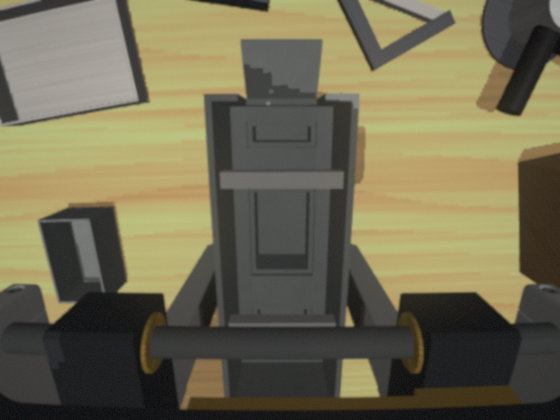

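The bin is held squarely with its lip up at (283,65). Next I'll carry it across to the filled bin, then spin about −22 units, which stays inside the joint 7 range.

```bash
python3 -m crank '[[0,-0.4,0,0,40],[0,-0.8,0,0,40],[-0.06,-1,0,0,40],[-0.06,-1,0,0,40],[-0.06,-1,0,0,40],[-0.06,-1,0,0,40],[-0.06,-1,0,0,40],[-0.06,-1,0,0,40],[-0.06,-1,0,0,40],[-0.06,-1,0,0,40],[-0.06,-1,0,0,40],[-0.06,-1,0,0,40],[-0.06,-1,0,0,40],[-0.06,-1,0,0,40],[-0.06,-1,0,0,40],[-0.06,-1,0,0,40],[-0.06,-1,0,0,40],[-0.06,-1,0,0,40],[-0.06,-1,0,0,40],[0,-1,0,0,40]]'
python3 -m crank '[[0,-0.6,0,-0.4,40],[0,0,0,-0.8,40],[0,0,0,-1,40],[0,0,0,-1,40],[0,0,0,-1,40],[0,0,0,-1,40],[0,0,0,-1,40],[0,0,0,-1,40],[0,0,0,-1,40],[0,0,0,-1,40],[0,0,0,-1,40],[0,0,0,-1,40],[0,0,0,-1,40],[0,0,0,-1,40],[0,0,0,-1,40],[0,0,0,-1,40],[0,0,0,-1,40],[0,0,0,-1,40],[0,0,0,-1,40],[0,0,0,-0.9,40]]'
python3 -m crank '[[0,0,0,-1,40],[0,0,0,-0.8,40],[0,0,0,-0.4,40],[0,0,0,0,40],[0,0,0,0,40]]'
python3 - <<'E'
from h import *
print(ctrl.get_obs()["joint_positions"].round(2))
need([.5794,.2528,.23],np.radians(188.08))
for n in("wrist","top"):
    c=ctrl.read_camera(n);cv2.imwrite(f"pics/{n}3.png",c["frame"][...,::-1])
i=cv2.imread("pics/wrist3.png");t=cv2.imread("pics/top3.png")[90:240,80:230]
t=cv2.resize(t,(420,420),interpolation=cv2.INTER_CUBIC)
cv2.imwrite("pics/j3.png",np.hstack([i[:,100:480],t]))
E
```

```text
time: 9.72
position: [0.5797, 0.2359, 0.2281]
tool_rot: [1.0, -0.012, -0.0, -0.0]
wrist_force: [0.8, 1.1, -3.3]
width: 0.0644
grasp_force: 30.0
time: 12.22
position: [0.5809, 0.2487, 0.2281]
tool_rot: [0.147, 0.989, -0.0, 0.0]
wrist_force: [0.3, -0.7, -2.2]
width: 0.0637
grasp_force: 30.0
time: 12.85
position: [0.5811, 0.2487, 0.2281]
tool_rot: [-0.014, 1.0, -0.0, 0.0]
wrist_force: [0.7, 0.1, -3.2]
width: 0.0639
grasp_force: 30.0
[ 0.15  0.49 -0.9   1.66  0.41  1.19  0.76]
t 12.85 pos [0.5811 0.2487 0.2281] tool yaw -178.42 shift units [ 0.06  0.17 -0.08] spin units -0.76
```

View pics/j3.png

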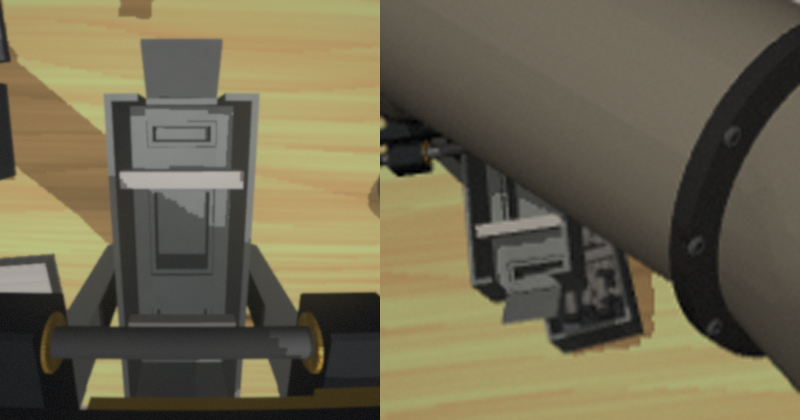

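The bin is now reversed, with its lip at (280,65) in the wrist frame. The filled bin is hidden beneath it, so I'll sidestep briefly to see it from close up.

```bash
python3 -m crank '[[0,-0.5,0,-0.38,40],[0,-0.8,0,-0.38,40],[-0.3,-1,0,0,40],[-0.3,-1,0,0,40],[-0.3,-1,0,0,40],[-0.1,-1,0,0,40],[0,-0.7,0,0,40],[0,-0.3,0,0,40],[0,0,0,0,40],[0,0,0,0,40]]'
python3 - <<'E'
from h import *
c=ctrl.read_camera("wrist");cv2.imwrite("pics/w4.png",c["frame"][...,::-1])
f=cv2.imread("pics/w4.png")
cv2.imwrite("pics/w4b.png",cv2.resize(f[0:300,180:560],None,fx=2,fy=2,interpolation=cv2.INTER_CUBIC)) 
E
```

```text
time: 14.2
position: [0.6255, 0.097, 0.2282]
tool_rot: [-0.072, 0.997, 0.0, 0.0]
wrist_force: [-0.3, 0.7, -3.5]
width: 0.0639
grasp_force: 30.0
```

View pics/w4b.png

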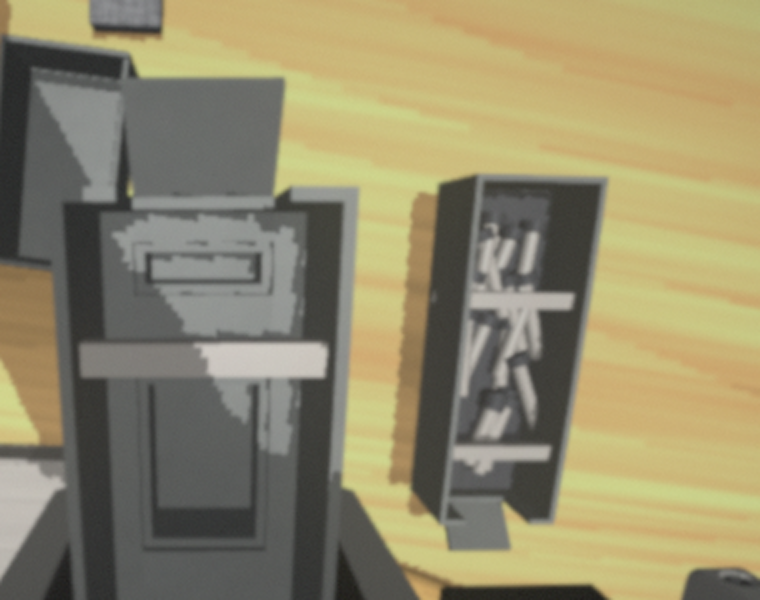

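The crop shows the filled bin's rim corners at (479,176), (607,179), (553,522), (441,521) with its lip at the lower end. The held bin's lip-end rim corners are at (50,190) and (358,189).

```bash
python3 - <<'E'
from h import *
c=ctrl.read_camera("wrist");o=ctrl.get_obs()
f=lambda q:np.array(q)/2+[179.75,-.25]
ctr,yaw=rim(c,f([(441,521),(553,522),(607,179),(479,176)]))
print("bars mid",[px2w(c,f([p]),.07)[0].round(4) for p in[(502,453),(522,301)]])
R=Ro.from_quat(o["tool_rot"]).as_matrix()
w=px2w(c,f([(50,190),(358,189)]),o["position"][2]+.0269)
t=(w-o["position"])@R
print("held lip-end corners in tool",t.round(4),"bin centre in tool x",t[:,0].mean()-.09,"y",t[:,1].mean())
need([ctr[0],ctr[1],.23],yaw+np.pi)
E
```

```text
centre [0.5805 0.2519 0.08  ] yaw deg 8.11 len 0.1767 wid 0.0626 0.0624
bars mid [array([0.632 , 0.2614, 0.07  ]), array([0.551 , 0.2497, 0.07  ])]
held lip-end corners in tool [[ 0.0902 -0.0318 -0.0269]
 [ 0.0904  0.0312 -0.0269]] bin centre in tool x 0.0002985950538672011 y -0.00030904849820232415
t 14.3 pos [0.6255 0.0969 0.2281] tool yaw -171.79 shift units [ 0.9   6.39 -0.07] spin units 0.01
```

```bash
python3 -m crank '[[0.1,0.4,0,0,40],[0.2,0.8,0,0,40],[0.2,1,0,0,40],[0.2,1,0,0,40],[0.2,1,0,0,40],[0,1,0,0,40],[0,0.8,0,0,40],[0,0.4,0,0,40],[0,0,0,0,40],[0,0,0,0,40]]'
python3 - <<'E'
from h import *
need([.5805,.2523,.123],np.radians(188.1))
E
```

```text
time: 15.55
position: [0.5811, 0.2503, 0.2279]
tool_rot: [-0.07, 0.998, -0.0, -0.0]
wrist_force: [0.6, -0.5, -2.9]
width: 0.064
grasp_force: 30.0
t 15.55 pos [0.5811 0.2503 0.2279] tool yaw -171.91 shift units [0.01 0.09 4.19] spin units -0.0
```

Aligned to within about 2 mm. I'll correct that and descend to just above the rim, TCP about 0.143.

```bash
python3 -m crank '[[0,0.08,0.4,0,40],[0,0,0.7,0,40],[0,0,0.8,0,40],[0,0,0.7,0,40],[0,0,0.5,0,40],[0,0,0.3,0,40],[0,0,0,0,40],[0,0,0,0,40]]'
python3 - <<'E'
from h import *
need([.5805,.2523,.123],np.radians(188.1))
E
```

```text
time: 16.55
position: [0.5808, 0.2534, 0.1436]
tool_rot: [-0.071, 0.997, 0.0, 0.0]
wrist_force: [-0.5, 1.6, -2.2]
width: 0.0638
grasp_force: 30.0
t 16.55 pos [0.5808 0.2534 0.1436] tool yaw -171.85 shift units [ 0.02 -0.04  0.82] spin units 0.01
```

```bash
python3 -m crank '[[0,0,0.15,0,40],[0,0,0.15,0,40],[0,0,0.15,0,40],[0,0,0.15,0,40],[0,0,0.1,0,40],[0,0,0,0,40],[0,0,0,0,40]]'
python3 -m crank '[[0,0,0.08,0,40],[0,0,0,0,40],[0,0,0,0,40]]'
```

```text
time: 17.42
position: [0.5806, 0.2532, 0.1256]
tool_rot: [-0.071, 0.997, 0.0, 0.0]
wrist_force: [-1.8, -0.5, -3.3]
width: 0.0639
grasp_force: 30.0
time: 17.8
position: [0.5805, 0.2531, 0.1235]
tool_rot: [-0.071, 0.997, 0.0, 0.0]
wrist_force: [-0.6, 0.1, -3.6]
width: 0.0637
grasp_force: 30.0
```

```bash
python3 -m crank '[[0,0,0.05,0,40],[0,0,0,0,40],[0,0,0,0,40]]'
python3 -m crank '[[0,0,0.04,0,40],[0,0,0,0,40]]'
```

```text
time: 18.18
position: [0.5806, 0.2533, 0.1231]
tool_rot: [-0.071, 0.997, -0.0, 0.0]
wrist_force: [-4.4, -2.5, 9.5]
width: 0.0639
grasp_force: 30.0
time: 18.42
position: [0.5807, 0.2533, 0.1231]
tool_rot: [-0.071, 0.997, -0.0, 0.001]
wrist_force: [-8.9, -5.7, 23.1]
width: 0.0639
grasp_force: 30.0
```

Contact came at TCP z = 0.123, which is the bar height. I'll ease the load and open.

```bash
python3 -m crank '[[0,0,-0.05,0,40],[0,0,0,0,40],[0,0,0,0,75],[0,0,0,0,95],[0,0,0,0,100],[0,0,0,0,100],[0,0,0,0,100]]'
python3 -m crank '[[0,0,-0.3,0,100],[0,0,-0.6,0,100],[0,0,-0.9,0,100],[0,0,-0.9,0,100],[0,0,-0.9,0,100],[0,0,-0.5,0,100],[0,0,0,0,100],[0,0,0,0,100]]'
python3 - <<'E'
from h import *
c=ctrl.read_camera("wrist");cv2.imwrite("pics/w5.png",c["frame"][...,::-1])
s=ctrl.read_camera("side")["frame"][180:330,50:230,::-1]
a=c["frame"][:,100:480,::-1];s=cv2.resize(s,(420,350))
s=cv2.copyMakeBorder(s,0,70,0,0,cv2.BORDER_CONSTANT)
cv2.imwrite("pics/j5.png",np.hstack([a,s]))
E
```

```text
time: 19.3
position: [0.5805, 0.2532, 0.1225]
tool_rot: [-0.071, 0.997, 0.0, -0.0]
wrist_force: [0.1, 0.4, -0.1]
width: 0.0937
grasp_force: 0.0
time: 20.3
position: [0.5803, 0.2528, 0.2243]
tool_rot: [-0.071, 0.997, -0.0, -0.0]
wrist_force: [-0.5, 0.3, 0.4]
width: 0.0941
grasp_force: 0.0
```

View pics/j5.png

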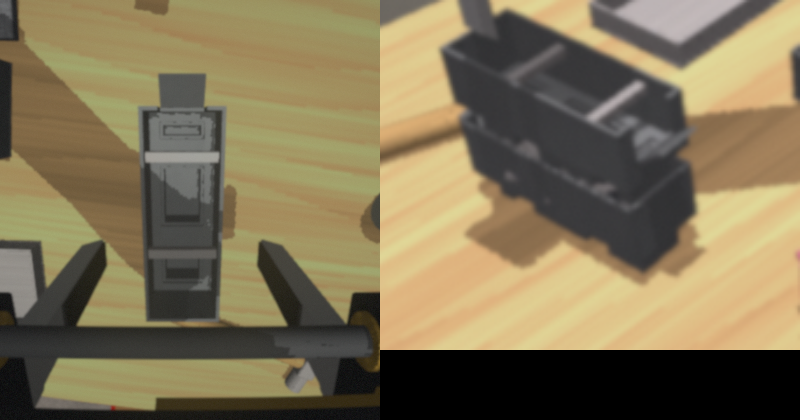

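The upper bin stands level on the filled one, with its lip over the opposite end: wrist crop rim corners are (138,107), (227,107), (219,320), (146,320). The fingers are clear. I'll run a quick numeric check and hand in.

```bash
python3 - <<'E'
from h import *
c=ctrl.read_camera("wrist")
ctr,yaw=rim(c,[(238,107),(327,107),(319,320),(246,320)],.15)
if np.hypot(*(ctr[:2]-[.5805,.2523]))<.01: print(ctrl.close_job())
E
```

```text
centre [0.5792 0.2529 0.15  ] yaw deg -171.76 len 0.1772 wid 0.0641 0.0639
the job is handed in; nothing more can be done
None
```

The empty bin is stacked end for end on the filled bin's bars and released, and I handed the job in at about 20 s; my last camera check put its centre within about 2 mm of the target, lined up to within 1 degree (no verdict came back).

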